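Seat the jar carousel on its turntable drive

ROBOT

A 6-joint arm with a two-finger parallel gripper is mounted at the origin on the work surface. World frame = base frame: x ahead of the robot, y to its left, z up, the work surface at z = 0. Lengths are in mm, angles in degrees, forces in N, time in s.
With the tool pointing down it reaches from about 350 to 850 mm from the base axis. Payload 8.1 kg.
Tool frame: the origin (TCP) lies between the finger pads; the fingertips stand 11 mm ahead of it and the grasp point (between the pads) lies 8 mm behind it; z points along the fingers, y is the line along which they close (so a half turn about z gives the same grasp; the last joint's range is limited). The gripper opens to 85 mm and grips with 20 to 120 N. Pads are 22 mm wide; open, the fingers measure 114 mm over their backs; the gripper's body (76 mm by 85 mm) begins 54 mm behind the grasp point. The pads swing forward as they close: fully open they stand 13 mm farther back than shut.
Start: joints at [-73.19, 7.471, 85.268, -0, 87.261, -4.893], TCP at [221.903, -557.462, 242.292] pointing down, gripper open.
Joint ranges: [-169.43, 169.43], [-51.17, 129.36], [1.28, 143.12], [-76.62, 256.62], [0, 156.53], [-152.29, 152.29]. Speed limits (degrees/s): [136.94, 136.94, 159.86, 180, 180, 180].

INTERFACE

Orientations are given as [roll, pitch, yaw] about the fixed x, y, z axes, in that order (R = Rz(yaw) Ry(pitch) Rx(roll)).
In Python, from bench import r, snapshot, get_calibration gives the robot as it stands.
- The arm moves only by the tool step_arm, never from a script. Its argument "rows" is a list of rows, each a list of 2 entries, a list of its own where there are three numbers: the shift along the tool's x, y, z in mm, then the turn about the tool's z in degrees. In form: [[[tx, ty, tz], yaw], ...]. A call has 1 to 12 rows; each row is the pose to reach, as a shift and turn from the pose commanded when the call began, along the tool's axes at that moment; what a row does not reach only later rows make up. A row lasts 1/10 s, in which the tool goes at most 50 mm and 8.59 degrees, less where a joint would pass 70% of its speed; a pose out of reach is approached as far as the arm can. A call with a gripper value outside its range is refused whole. "fingers" is the opening, from 0 (shut) to 1 (fully open), set as the call begins (left out, the last holds). The fingers move at their own pace and stop on an object; "squeeze" is the grip in N (left out, the last holds). Time passes only in rows, so rows that repeat a pose let the fingers close. It gives the time, the measured TCP pose, the force, the opening and the grip force at its end, in the units of the state.
- r.sense(): the state, without advancing time (a new reading comes with each control period).
- snapshot(name): name is "side" or "top" or "wrist"; returns the picture (480x640x3 uint8, blue, green, red); there is no depth.
- get_calibration(name): a dict with "fovy" (degrees; the focal length in pixels is half the picture's height over the tangent of half this angle, whatever the lens; pixels are square), "cx", "cy" (the principal point, pixels), "eye" and "orientation" of the camera in the world. Camera axes: x right, y up, looking along -z (the intrinsics and any distortion apply to the point x, -y, -z); pixel columns grow to the right and rows downward; lengths in mm; the calibration is good to about 2 mm. A picture is of the moment at which its call begins: read the wrist's pose just before it. get_calibration takes no time and is no camera call; for the wrist camera it gives the pose at the moment of the call.
- r.hand_in(): hands the job in; it is judged then, once.
The state is a dict: "time": time; "joint_pos": joint angles; "qd": joint speeds; "joint_efforts": joint torques, N m; "tool_pos": TCP position; "tcp_rot": TCP orientation; "ft_force": force on the tool from outside, world axes, zero at the start; "wrist_torque": the same for the moment, N m; "finger_gap": finger opening in mm; "grip_force": force on a finger pad.
Only numpy, scipy, OpenCV 4.12 (cv2) and the standard library are available. Lean on these libraries where they do the work, as an engineer would, in place of code of your own. Each camera call takes 0.05 s, during which the arm holds its last target. There are 200 camera calls.

TASK

Mount the jar carousel that has the straight bar handle on the round turntable drive. Lower it over the drive's shaft with its handle turned about 45 degrees from the drive's cross bar so that it comes to rest on that bar, then turn it, pressing lightly, until it drops over the bar and sits fully home, and let go. Leave the spare carousel with the round knob where it is.

Things in the scene. Friction and masses are not known exactly. Their poses are not given: they have to be found in the camera images.
- carousel_handle (a point): Centre of the grey bar handle on the loose white jar carousel (0.25-0.5 kg): a flat disc 150 mm across, 18 mm thick, with 8 jar wells, a round boss 72 mm across (top 52 mm above the underside) and on it the upright bar handle, 64 long, 12 thick, 38 mm high. Point on the axis, 71 mm above the underside, 19 below the handle's top. x along the handle, y across it, z up.
- carousel_slot (a point): Centre of the carousel's flat underside. Here a 28 mm square opening for the shaft, crossed by a slot 18 mm wide, 68 mm long, running along x (in line with the handle), both open inside to 46 mm deep. The slot takes the drive's cross bar with about 5 mm and 10 degrees to spare either side; a half turn makes no difference. z up.
- drive_seat (a point): Centre of the platform of the fixed round grey drive (160 mm across; aluminium platform 120 mm across, 60 mm above the table), where the underside rests when home. On it a fixed tapered steel shaft 40 mm high (22 to 10 mm thick) and a steel cross bar 52 long, 8 wide, 14 mm high. x along the bar, z up. Out of line, the carousel rests on the bar, 14 mm above home.
- spare_knob (a point): Centre of the round grey knob (32 mm across, 32 mm high, top 84 mm above the table) of the loose spare carousel: a white disc 132 mm across with six wells, a round boss and no slot. The point is 68 mm above its underside. It is to stay where it is.
Not all that is in view belongs to the job. Leave any blue look-alike of the part that bears carousel_handle alone. What is shaped like the part that bears drive_seat but purple is not meant.

How it is judged:
By the outcome, as a careful person would: the job done as asked, in the order asked, and still so for the second after the job is handed in, with the robot touching nothing.
It also fails if it takes over 48 s, if anything falls off the work surface, if the arm or the gripper's body presses on something with over 40 N, if the wrist force passes 120 N, or if a joint passes its speed limit or range.

## Working session

There is one attempt and no reset: what is moved stays moved. The work goes in short steps, Python scripts to look and compute and a tool call to move; the robot and the scene stay as the last step left them, time stands still between calls to the robot, and variables do not carry over. Pictures are saved under pics/ and viewed, at most 10 in all, crops included, and the job is handed in when it is done.

Besides the shell and the picture viewer there is one more tool, called after "Call:" as name(argument=value, ...) on one line, values as JSON. step_arm: Moves the arm, as the interface text tells. Its arguments: {"type":"object","properties":{"rows":{"type":"array"},"fingers":{"type":"number"},"squeeze":{"type":"number"}},"required":["rows"]}

```bash
mkdir -p pics; python3 - <<'E'
from bench import r, snapshot, get_calibration
import cv2
for n in ("top","side"):
    cv2.imwrite(f"pics/{n}0.png",snapshot(n)); print(n,get_calibration(n))
s=r.sense(); print(s); print(get_calibration("wrist"))
E
```

```text
top {'fovy': 42.93599301218186, 'cx': 321.6236712690987, 'cy': 244.51697353014686, 'eye': array([ 337.42004399,  -34.10002458, 1474.06783461]), 'orientation': array([  2.77097669,   0.51946397, -91.72530139])}
side {'fovy': 47.73725964271062, 'cx': 326.3925313226669, 'cy': 248.58462850218902, 'eye': array([234.97405748, 939.51241725, 775.59335678]), 'orientation': array([  54.05661301,   -0.94629625, -168.48536336])}
{'time': 0.1, 'joint_pos': array([-7.31880020e+01,  7.51049214e+00,  8.53243007e+01, -3.43562163e-04,
        8.72604482e+01, -4.89379301e+00]), 'qd': array([-0.00502413, -0.10258546, -0.20571609,  0.03941619, -0.04177654,
        0.06778889]), 'joint_efforts': array([ 7.82983316e-04, -5.70951712e+01, -5.01940978e+01, -1.47705123e-04,
        8.09996476e-03, -5.04625223e-05]), 'tool_pos': array([ 221.77743165, -556.99371749,  241.34023087]), 'tcp_rot': array([-1.79905077e+02, -7.78302052e-03,  2.17058013e+01]), 'ft_force': array([ 0.29931931, -0.2804712 ,  0.25706979]), 'wrist_torque': array([-0.01380819, -0.0047208 , -0.00181825]), 'grip_force': 0.0, 'finger_gap': 85.39853471971651}
{'fovy': 69.94000378759104, 'cx': 316.5941693230815, 'cy': 239.41344263611322, 'eye': array([ 282.66964341, -532.70952227,  372.20688766]), 'orientation': array([-1.51896419e+01, -5.10138624e-03, -6.83322470e+01])}
```

View pics/top0.png

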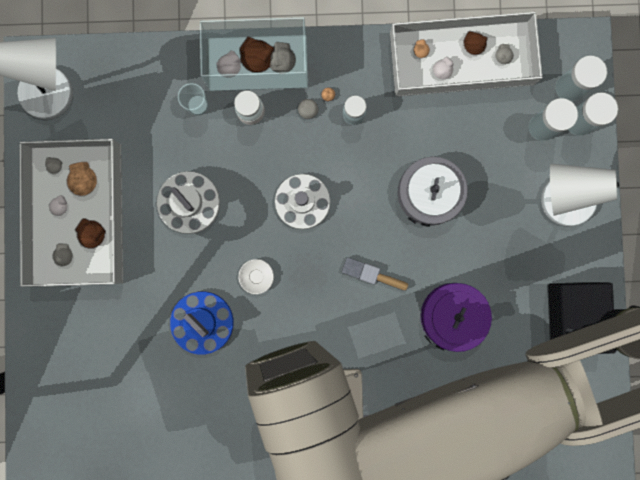

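View pics/side0.png

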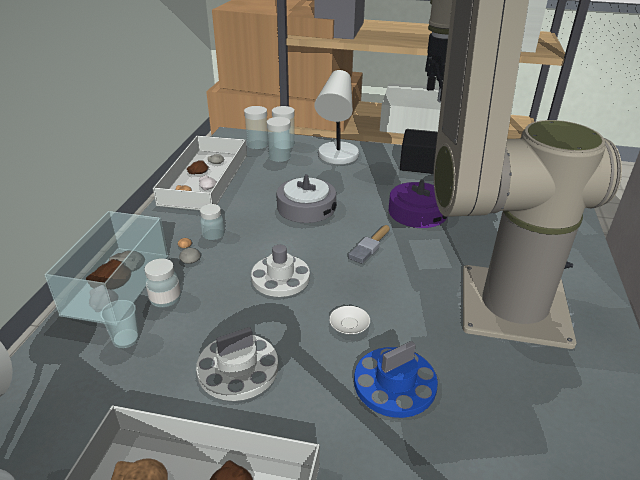

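The top view shows the white bar carousel near (188,202), the spare near (302,200), the grey drive near (433,190) and the blue and purple decoys below. The side view agrees with this.

```bash
cat > h.py <<'E'
import numpy as np, cv2
from scipy.spatial.transform import Rotation as R
from bench import r, snapshot, get_calibration
def ray(c,uv):
    f=240/np.tan(np.radians(c['fovy']/2)); uv=np.atleast_2d(uv).astype(float)
    d=np.c_[(uv[:,0]-c['cx'])/f,-(uv[:,1]-c['cy'])/f,-np.ones(len(uv))]
    return R.from_euler('xyz',c['orientation'],degrees=True).apply(d)
def plane(c,uv,z):
    d=ray(c,uv); return c['eye']+d*((z-c['eye'][2])/d[:,2])[:,None]
def proj(c,p):
    f=240/np.tan(np.radians(c['fovy']/2))
    q=R.from_euler('xyz',c['orientation'],degrees=True).inv().apply(np.atleast_2d(p)-c['eye'])
    return np.c_[c['cx']-f*q[:,0]/q[:,2], c['cy']+f*q[:,1]/q[:,2]]
E
python3 - <<'E'
from h import *
im=cv2.imread('pics/top0.png'); c=get_calibration('top')
a=cv2.resize(im[162:242,148:228],(400,400),interpolation=cv2.INTER_CUBIC)
b=cv2.resize(im[150:230,393:473],(400,400),interpolation=cv2.INTER_CUBIC)
cv2.imwrite('pics/crop0.png',np.hstack([a,b]))
for uv,z in (((188,202),18),((433,190),60),((302,200),18)): print(plane(c,uv,z).round(1))
E
```

```text
[[520.3 294.7  18. ]]
[[ 525.2 -286.1   60. ]]
[[516.5  20.8  18. ]]
```

View pics/crop0.png

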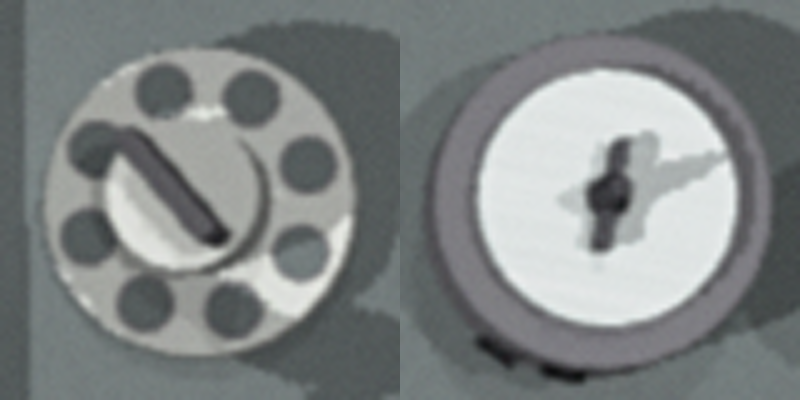

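The crop shows the handle top running from about (173,188.5) to (191.5,210.5), and the drive's cross bar from about (438,178) to (433,200). The platform centre is near (434.6,189.4) and the carousel disc centre near (187.6,202.4).

```bash
python3 - <<'E'
from h import *
c=get_calibration('top')
def ang(a,b,z):
    p=plane(c,[a,b],z); d=p[1]-p[0]; print(p.mean(0).round(1),np.linalg.norm(d).round(1),np.degrees(np.arctan2(d[1],d[0])).round(1)%180)
ang((173,188.5),(191.5,210.5),90); ang((437.8,178.4),(433,199.6),74)
P=plane(c,(187.6,202.4),18)[0]; Q=plane(c,(434.6,189.4),60)[0]; print(P.round(1),Q.round(1))
s=r.sense(); T=R.from_euler('xyz',s['tcp_rot'],degrees=True)
t=P.copy(); t[2]=240
print(T.inv().apply(t-s['tool_pos']).round(1), T.as_matrix().round(3))
E
```

```text
[517.4 291.5  90. ] 66.3 38.599999999999994
[ 525.5 -289.2   74. ] 50.4 165.1
[519.3 295.7  18. ] [ 526.5 -289.9   60. ]
[ 591.8 -682.2    2.6] [[ 0.929  0.37  -0.   ]
 [ 0.37  -0.929  0.002]
 [ 0.    -0.002 -1.   ]]
```

Call:
step_arm(rows=[[[32,-37,0],-2],[[65,-75,0],-4],[[98,-113,0],-6],[[130,-150,0],-8],[[162,-187,0],-10],[[195,-225,0],-12],[[228,-262,0],-14],[[260,-300,0],-16],[[292,-337,0],-17],[[325,-375,0],-17],[[358,-412,0],-17],[[390,-450,0],-17]])

```text
time: 1.3
tool_pos: [417.9, 7.0, 242.2]
tcp_rot: [180.0, -0.0, 38.7]
ft_force: [0.6, -0.6, 0.2]
finger_gap: 85.0
grip_force: 0.0
```

```bash
cat >> h.py <<'E'
def go(p,yaw=None):
    s=r.sense(); T=R.from_euler('xyz',s['tcp_rot'],degrees=True)
    print('t',round(s['time'],2),'tcp',s['tool_pos'].round(1),s['tcp_rot'].round(2),'j',s['joint_pos'].round(1),'F',s['ft_force'].round(1),'gap',round(s['finger_gap'],1),'shift',T.inv().apply(np.array(p)-s['tool_pos']).round(1),'turn',None if yaw is None else round(s['tcp_rot'][2]-yaw,1))
E
python3 -c "
from h import *
go([519,295,240],38.6)"
```

```text
t 1.3 tcp [417.9   7.  242.2] [ 1.7998e+02 -1.0000e-02  3.8700e+01] j [ -6.1 -22.  112.3  -0.   89.7  45.2] F [ 0.6 -0.6  0.2] gap 85.0 shift [ 259.  -161.6    2.2] turn 0.1
```

Call:
step_arm(rows=[[[34,-21,0],0],[[70,-44,0],0],[[110,-69,0],0],[[150,-94,0],0],[[190,-119,0],0],[[225,-140,0],0],[[250,-156,0],0],[[259,-162,0],0],[[259,-162,0],0],[[259,-162,0],0]])

```text
time: 2.3
tool_pos: [518.4, 292.3, 241.9]
tcp_rot: [180.0, 0.1, 38.7]
ft_force: [0.3, 0.8, -0.3]
finger_gap: 85.1
grip_force: 0.0
```

```bash
python3 -c "
from h import *
go([519,295,240],38.6)
c=get_calibration('wrist'); im=snapshot('wrist'); np.save('w1.npy',np.array([c],dtype=object),allow_pickle=True)
cv2.imwrite('pics/w1.png',im)
print(proj(c,[519,295,90]).round(1))"
```

```text
t 2.3 tcp [518.4 292.3 241.9] [1.7999e+02 7.0000e-02 3.8690e+01] j [24.5  6.8 86.  -0.  87.2 75.8] F [ 0.3  0.8 -0.3] gap 85.1 shift [ 2.2 -1.7  1.9] turn 0.1
[[314.6 223.8]]
```

View pics/w1.png

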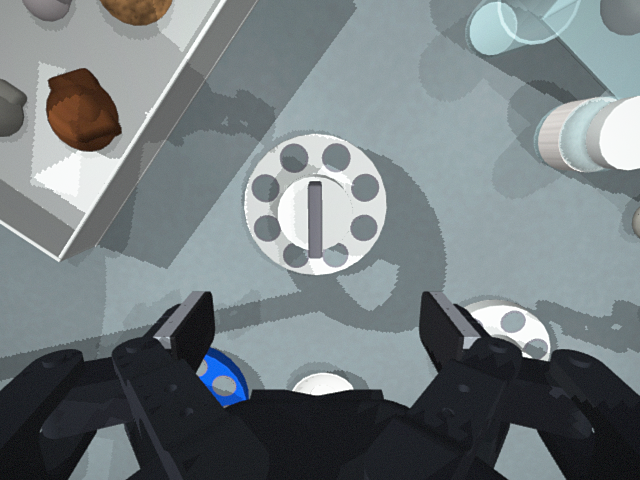

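The wrist view shows the disc centred near (316,204) and the handle upright from (315,182) to (315,258), so it is aligned with the tool's x.

```bash
python3 -c "
from h import *
c=np.load('w1.npy',allow_pickle=True)[0]
im=cv2.imread('pics/w1.png').astype(int)
g=im.sum(2)/3; m=((g<140)).astype(np.uint8); roi=np.zeros_like(m); roi[176:264,300:331]=1
cs,_=cv2.findContours(m*roi,cv2.RETR_EXTERNAL,cv2.CHAIN_APPROX_NONE)
k=max(cs,key=cv2.contourArea); print(cv2.boundingRect(k),cv2.minAreaRect(k))
p=plane(c,[[315,182],[315,258]],90); print(p.round(1),p.mean(0).round(1))
print('disc',plane(c,(316,204),18).round(1))
top=k[:,0]; vx,vy,x,y=cv2.fitLine(k,cv2.DIST_L2,0,.01,.01).ravel()
q=plane(c,[[x-30*vx,y-30*vy],[x+30*vx,y+30*vy]],90); d=q[1]-q[0]; print('ang',np.degrees(np.arctan2(d[1],d[0])))
go([*p.mean(0)[:2],79],38.7)"
```

```text
(308, 181, 15, 77) ((315.0, 219.0), (76.0, 14.0), 90.0)
[[546.6 316.5  90. ]
 [495.5 275.8  90. ]] [521.  296.2  90. ]
disc [[523.6 297.1  18. ]]
ang -141.25784487516972
t 2.35 tcp [518.5 292.  242.2] [1.7999e+02 4.0000e-02 3.8660e+01] j [24.5  6.7 86.1 -0.  87.2 75.8] F [ 0.6 -0.7 -0.1] gap 85.5 shift [  4.7  -1.7 163.2] turn -0.0
```

Call:
step_arm(rows=[[[3,-1,20],0],[[5,-2,50],0],[[5,-2,85],0],[[5,-2,120],0],[[5,-2,145],0],[[5,-2,160],0],[[5,-2,168],0],[[5,-2,173],0],[[5,-2,173],0]], fingers=0.6)

```text
time: 3.25
tool_pos: [521.8, 297.9, 70.0]
tcp_rot: [180.0, -0.1, 38.7]
ft_force: [-0.1, -0.3, 0.1]
finger_gap: 50.8
grip_force: 0.0
```

Call:
step_arm(rows=[[[0,0,0],0],[[0,0,0],0],[[0,0,0],0],[[0,0,0],0],[[0,0,0],0],[[0,0,0],0],[[0,0,0],0],[[0,0,0],0]], fingers=0, squeeze=60)

```text
time: 4.05
tool_pos: [522.1, 298.2, 70.5]
tcp_rot: [180.0, -0.1, 38.7]
ft_force: [0.0, -1.1, 5.9]
finger_gap: 11.0
grip_force: 59.4
```

```bash
python3 -c "
from h import *
go([521,296,180],30.1); print(r.sense()['grip_force'],r.sense()['wrist_torque'])"
```

```text
t 4.05 tcp [522.1 298.2  70.5] [ 1.7997e+02 -1.0000e-01  3.8700e+01] j [24.9 15.8 94.4 -0.  69.7 76.2] F [ 0.  -1.1  5.9] gap 11.0 shift [  -2.     1.1 -109.5] turn 8.6
59.40584599971771 [-0.12025611  0.01905446  0.11136896]
```

Call:
step_arm(rows=[[[0,0,-4],0],[[0,0,-15],0],[[0,0,-35],0],[[0,0,-60],0],[[0,0,-90],0],[[0,0,-115],0],[[0,0,-135],0],[[0,0,-145],0],[[0,0,-145],0],[[0,0,-145],0]])

```text
time: 5.05
tool_pos: [520.8, 297.7, 213.2]
tcp_rot: [-180.0, 0.1, 38.7]
ft_force: [-0.7, -1.1, -4.4]
finger_gap: 11.1
grip_force: 58.7
```

```bash
python3 -c "
from h import *
go([526,-290,215],30.1); print(r.sense()['grip_force'],r.sense()['wrist_torque'])
c=get_calibration('wrist'); im=snapshot('wrist')
s=r.sense(); T=R.from_euler('xyz',s['tcp_rot'],degrees=True)
cv2.imwrite('pics/w2.png',im)
print(s['tool_pos'],proj(c,s['tool_pos']+T.apply([[0,0,-22],[32,0,-22],[-32,0,-22],[0,0,50]])).round(1))"
```

```text
t 5.05 tcp [520.8 297.7 213.2] [-1.7998e+02  8.0000e-02  3.8700e+01] j [24.9  8.4 87.3  0.  84.4 76.2] F [-0.7 -1.1 -4.4] gap 11.1 shift [-363.4  461.9   -1.5] turn 8.6
58.682422041893005 [0.0012781  0.05384207 0.00562998]
[520.49615362 297.53292637 212.52536503] [[317.2 336.9]
 [317.2 251.5]
 [317.2 411.3]
 [316.8 268.1]]
```

View pics/w2.png

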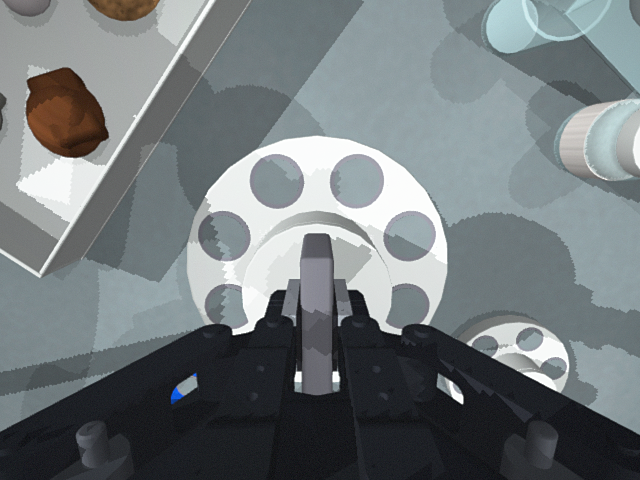

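The view shows the carousel hanging level with the handle between the pads. The disc spans about 190 to 447 px, and the handle's visible far edge is near row 234/262. I'll check for slip numerically.

```bash
python3 -c "
from h import *
im=cv2.imread('pics/w2.png'); g=cv2.cvtColor(im,cv2.COLOR_BGR2GRAY)
print(g[225:300:3,317]); print(g[375:405:2,317])
for v in (245,270,285,350,380): print(v,g[v,294:342])
s=r.sense(); T=R.from_euler('xyz',s['tcp_rot'],degrees=True); c=get_calibration('wrist')
for nm,pts in (('topend',[[32,6,-19.5],[32,-6,-19.5],[-32,6,-19.5],[-32,-6,-19.5]]),('botend',[[32,6,18.5],[32,-6,18.5]]),('disc',[[75,0,52.5],[-20,75,52.5],[-20,-75,52.5],[0,75,52.5],[0,-75,52.5]]),('boss',[[36,0,18.5]])): print(nm,proj(c,s['tool_pos']+T.apply(pts)).round(0).tolist())
m=(g>215).astype(np.uint8); print([ (v,np.flatnonzero(m[v,150:480])[[0,-1]]+150) for v in (200,240,270,290)])
a=im[215:415,250:385]; cv2.imwrite('pics/w2c.png',cv2.resize(a,None,fx=3,fy=3,interpolation=cv2.INTER_CUBIC)[:600])"
```

```text
[243 239 243  77  90  88  89  89  93  91  90 117 136 137 137 136 138 141
 139 138 141 136 138 138 138]
[105 107 107 103 106 107 107 107 103 107  49  25  27  20  21]
245 [225 227 227 226 225 227 230 234 157 113 103  97  94  90  90  92  91  91
  91  88  89  90  87  89  86  89  87  88  83  86  88  85  88  85  77  70
  68 118 177 179 179 175 177 180 178 175 177 179]
270 [225 225 227 226 228 232 141 141 145 147 144 144 140 140 141 141 141 140
 142 139 139 140 141 136 138 141 140 139 139 136 140 136 137 139 138 122
 114 100  83  75 176 179 177 175 177 175 175 177]
285 [117 119 117 120 119  91  97 144 149 144 141 144 144 140 141 140 141 142
 139 140 141 141 137 141 138 139 134 137 137 135 135 137 136 135 135 124
 115  96  88  57  59  93 100  96 100  96  99  97]
350 [ 20  18  23  30  29  31  30  24  67  89  93 101 104 108 106 105 106 107
 108 107 110 110 106  92  84  85  83  80  85  86  86  87  84  84  83  81
  81  64  24  30  29  32  30  38  25  26  25  26]
380 [168 255 255 254 253 255 255 196  92  79  90  99 102 104 104 106 104 106
 104 107 104 108 105 106 108 105 109 109 107 103 106 109 107 107 103 100
  90  92 183 255 255 253 254 255 255 187  66  17]
topend [[335.0, 249.0], [300.0, 249.0], [333.0, 407.0], [302.0, 407.0]]
botend [[331.0, 224.0], [304.0, 224.0]]
disc [[317.0, 127.0], [446.0, 299.0], [188.0, 299.0], [449.0, 266.0], [184.0, 266.0]]
boss [[317.0, 216.0]]
[(200, array([208, 430])), (240, array([251, 445])), (270, array([222, 446])), (290, array([209, 442]))]
```

View pics/w2c.png

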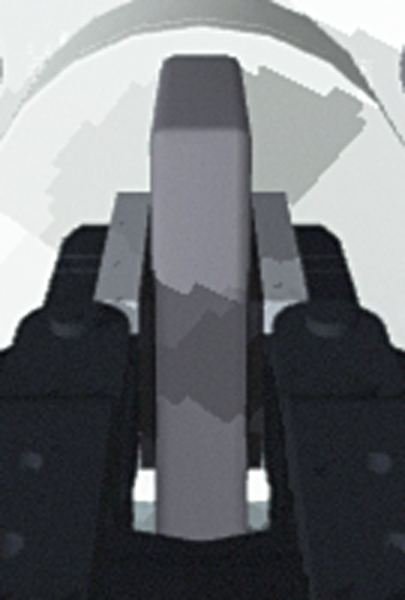

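The handle sits centred across the pads and about 3–5 mm toward −x in the grasp, with no significant slip. Next I'll refine the drive centre from the saved top and side pictures.

```bash
python3 -c "
from h import *
for n,(x0,y0,x1,y1),th,z in (('top',(393,150,473,230),215,60),('side',(270,165,345,225),185,60),('top',(148,162,228,242),0,18)):
    im=cv2.imread(f'pics/{n}0.png'); c=get_calibration(n); g=cv2.cvtColor(im,cv2.COLOR_BGR2GRAY); roi=np.zeros_like(g); roi[y0:y1,x0:x1]=1
    if th==0: th=135
    m=(g>th).astype(np.uint8)*roi
    k=max(cv2.findContours(m,cv2.RETR_EXTERNAL,cv2.CHAIN_APPROX_NONE)[0],key=cv2.contourArea); k=cv2.convexHull(k)
    p=plane(c,k[:,0],z)[:,:2].astype(np.float32); print(n,th,cv2.boundingRect(k),'circ',cv2.minEnclosingCircle(p),'ell',cv2.fitEllipse(p))
c=get_calibration('side'); print('side tip',plane(c,(306,176.5),100))
c=get_calibration('top'); print('top tip',plane(c,(434.8,188.7),100))
"
```

```text
top 215 (409, 164, 51, 51) circ ((527.5914916992188, -288.53936767578125), 58.632991790771484) ell ((527.4862060546875, -288.6844787597656), (116.17369079589844, 116.6656723022461), 24.90052032470703)
side 185 (284, 178, 45, 25) circ ((527.6876831054688, -279.6073303222656), 65.14764404296875) ell ((526.8484497070312, -281.6187744140625), (115.11962890625, 131.6671142578125), 13.876063346862793)
top 135 (157, 171, 62, 62) circ ((521.48291015625, 295.9554443359375), 75.48661041259766) ell ((520.9098510742188, 296.233642578125), (147.80572509765625, 149.36038208007812), 152.24664306640625)
side tip [[ 525.31656296 -276.44340861  100.        ]]
top tip [[ 522.72196304 -283.17775231  100.        ]]
```

Call:
step_arm(rows=[[[-10,9,-10],0],[[-30,27,-20],1],[[-60,54,-30],2],[[-92,82,-40],3],[[-125,111,-50],4],[[-158,141,-60],5],[[-191,170,-67],6],[[-224,200,-67],7],[[-257,229,-67],8],[[-290,259,-67],8.6],[[-323,288,-67],8.6],[[-356,318,-67],8.6]])

```text
time: 6.3
tool_pos: [440.8, -174.7, 281.0]
tcp_rot: [-180.0, 0.0, 30.1]
ft_force: [1.4, -0.9, -3.6]
finger_gap: 10.8
grip_force: 58.8
```

```bash
python3 -c "
from h import *
go([411,-356,280],30.1)"
```

```text
t 6.3 tcp [ 440.8 -174.7  281. ] [-1.7997e+02  3.0000e-02  3.0090e+01] j [-27.8 -13.1 101.1  -0.   92.   32.1] F [ 1.4 -0.9 -3.6] gap 10.8 shift [-116.7  141.9    1. ] turn -0.0
```

Call:
step_arm(rows=[[[-28,34,0],0],[[-55,67,0],0],[[-80,97,0],0],[[-100,122,0],0],[[-112,136,0],0],[[-117,142,0],0],[[-117,142,0],0],[[-117,142,0],0]])

```text
time: 7.1
tool_pos: [412.6, -353.3, 281.2]
tcp_rot: [-180.0, -0.0, 30.1]
ft_force: [0.3, 1.1, -4.1]
finger_gap: 10.9
grip_force: 58.9
```

```bash
python3 -c "
from h import *
go([411,-356,280],30.1)
c=get_calibration('wrist'); im=snapshot('wrist'); np.save('w3.npy',np.array([c],dtype=object),allow_pickle=True)
cv2.imwrite('pics/w3.png',im); print(proj(c,[[527.5,-288.7,60],[527.5,-288.7,100]]))"
```

```text
t 7.1 tcp [ 412.6 -353.3  281.2] [-1.7995e+02 -2.0000e-02  3.0150e+01] j [-46.   -2.1  91.1   0.   91.   13.9] F [ 0.3  1.1 -4.1] gap 10.9 shift [-2.7  1.6  1.2] turn 0.0
[[318.48675171  73.21592704]
 [318.7825123   63.28317935]]
```

View pics/w3.png

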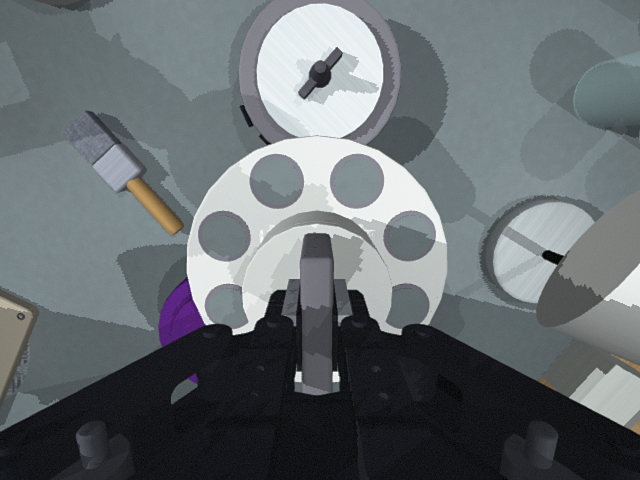

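The wrist view shows the platform centre near (320,70), the shaft tip near (320,66) and the cross bar from (303,97) to (341,50).

```bash
python3 -c "
from h import *
c=np.load('w3.npy',allow_pickle=True)[0]; im=cv2.imread('pics/w3.png'); g=cv2.cvtColor(im,cv2.COLOR_BGR2GRAY)
m=np.zeros_like(g); m[0:142,245:395]=(g[0:142,245:395]>205)
k=max(cv2.findContours(m,cv2.RETR_EXTERNAL,cv2.CHAIN_APPROX_NONE)[0],key=cv2.contourArea); k=k[k[:,0,1]<134]
p=plane(c,k[:,0],60)[:,:2].astype(np.float32); print(cv2.boundingRect(k),cv2.minEnclosingCircle(p),cv2.fitEllipse(p))
d=np.zeros_like(g); d[40:108,295:348]=(g[40:108,295:348]<115)
k2=max(cv2.findContours(d,cv2.RETR_EXTERNAL,cv2.CHAIN_APPROX_NONE)[0],key=cv2.contourArea); print(cv2.minAreaRect(k2),cv2.boundingRect(k2))
vx,vy,x,y=cv2.fitLine(k2,cv2.DIST_L1,0,.01,.01).ravel()
for e in ([[x-25*vx,y-25*vy],[x+25*vx,y+25*vy]],[[303,97],[341,50]]):
  q=plane(c,e,74); v=q[1]-q[0]; print(q.mean(0),np.degrees(np.arctan2(v[1],v[0]))%180)
go([529,-288,281],30)"
```

```text
(257, 4, 126, 130) ((526.5420532226562, -290.4532165527344), 59.32218551635742) ((526.5127563476562, -290.4284362792969), (117.34502410888672, 117.71282196044922), 8.884051322937012)
((320.8186340332031, 72.9256820678711), (22.03846549987793, 60.934051513671875), 27.47443199157715) (299, 47, 44, 52)
[ 550.26161132 -296.14227657   74.        ] 169.5661322755521
[ 526.15296206 -292.72836382   74.        ] 168.8115284487092
t 7.15 tcp [ 412.7 -353.1  281.3] [-1.7997e+02 -2.0000e-02  3.0180e+01] j [-46.   -2.1  91.1   0.   91.   13.8] F [-0.8 -0.5 -4.3] gap 11.1 shift [133.2   2.2   0.3] turn 0.2
```

Call:
step_arm(rows=[[[15,0,0],-1],[[45,1,0],-2],[[80,2,0],-2],[[110,2,0],-2],[[127,2,10],-2],[[133,2,30],-2],[[133,2,60],-2],[[133,2,85],-2],[[133,2,98],-2],[[133,2,103],-2],[[133,2,103],-2]])

```text
time: 8.25
tool_pos: [528.4, -289.0, 178.1]
tcp_rot: [-180.0, 0.0, 32.1]
ft_force: [0.7, -0.5, -3.5]
finger_gap: 11.3
grip_force: 58.9
```

```bash
python3 -c "
from h import *
go([528.7,-288.6,144.5],-12.5)
im=snapshot('side'); cv2.imwrite('pics/s4.png',cv2.resize(im[100:260,220:420],None,fx=3.75,fy=3.75,interpolation=cv2.INTER_CUBIC))"
```

```text
t 8.25 tcp [ 528.4 -289.   178.1] [-1.7997e+02  1.0000e-02  3.2130e+01] j [-33.6  10.   89.3   0.   80.8  24.3] F [ 0.7 -0.5 -3.5] gap 11.3 shift [ 0.5 -0.2 33.6] turn 44.6
```

View pics/s4.png

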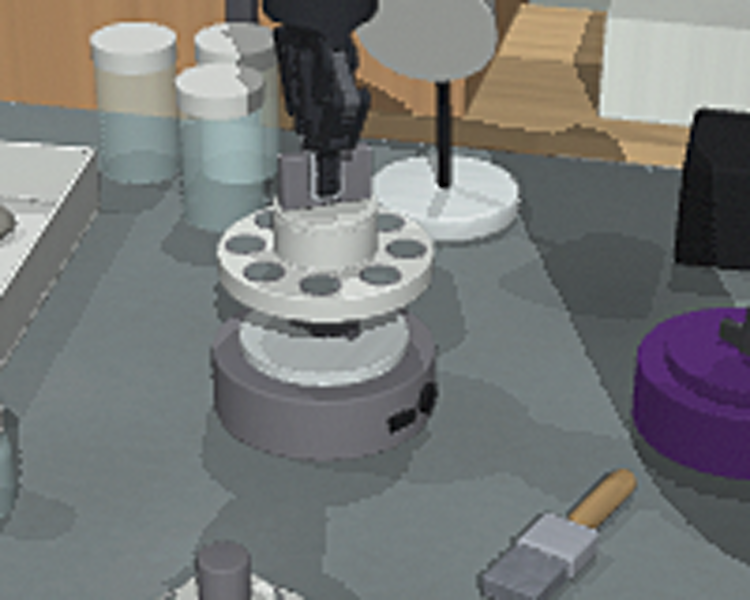

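The side view shows the carousel level and centred over the drive, just above the shaft, so I lower it onto the bar.

Call:
step_arm(rows=[[[0,0,3],0],[[0,0,7],0],[[0,0,12],0],[[0,0,17],0],[[0,0,21],0],[[0,0,24],0],[[0,0,26],0],[[0,0,27],0],[[0,0,28],0],[[0,0,28],0]])

```text
time: 9.3
tool_pos: [528.4, -289.4, 150.3]
tcp_rot: [180.0, -0.0, 32.1]
ft_force: [-0.8, -0.1, -4.1]
finger_gap: 11.0
grip_force: 59.0
```

Call:
step_arm(rows=[[[0,0,1],0],[[0,0,2],0],[[0,0,3],0],[[0,0,3],0]])

```text
time: 9.7
tool_pos: [528.3, -289.3, 147.1]
tcp_rot: [-180.0, 0.0, 32.1]
ft_force: [0.4, 0.3, -3.5]
finger_gap: 11.1
grip_force: 59.0
```

Call:
step_arm(rows=[[[0,0,1],0],[[0,0,2],0],[[0,0,2],0]])

```text
time: 10.0
tool_pos: [528.3, -289.3, 145.0]
tcp_rot: [-180.0, 0.0, 32.1]
ft_force: [-0.2, -0.3, -4.5]
finger_gap: 11.2
grip_force: 59.0
```

Call:
step_arm(rows=[[[0,0,0.5],0],[[0,0,1],0],[[0,0,1],0]])

```text
time: 10.3
tool_pos: [528.5, -289.5, 144.5]
tcp_rot: [180.0, -0.0, 32.1]
ft_force: [-0.4, 0.4, -3.3]
finger_gap: 11.2
grip_force: 59.2
```

Call:
step_arm(rows=[[[0,0,0.5],0],[[0,0,1],0],[[0,0,1],0]])

```text
time: 10.6
tool_pos: [528.6, -289.6, 144.4]
tcp_rot: [180.0, -0.0, 32.1]
ft_force: [-3.6, 2.0, 5.9]
finger_gap: 11.3
grip_force: 60.5
```

Call:
step_arm(rows=[[[0,0,0.5],0],[[0,0,1],0],[[0,0,1],0]])

```text
time: 10.9
tool_pos: [528.7, -289.6, 144.4]
tcp_rot: [179.9, -0.0, 32.1]
ft_force: [-6.5, 3.0, 10.8]
finger_gap: 10.9
grip_force: 61.3
```

The carousel is resting on the bar at TCP z 144.4, as predicted. Now I turn it while pressing lightly.

Call:
step_arm(rows=[[[0,0,0],3],[[0,0,0],7],[[0,0,0],11],[[0,0,0],15],[[0,0,0],19],[[0,0,0],23],[[0,0,0],26],[[0,0,0],29],[[0,0,0],30],[[0,0,0],30]])

```text
time: 11.9
tool_pos: [529.3, -291.3, 144.2]
tcp_rot: [179.8, -0.1, 2.1]
ft_force: [-1.0, -5.4, 6.4]
finger_gap: 11.1
grip_force: 60.4
```

Call:
step_arm(rows=[[[0,0,0],2],[[0,0,0.3],4],[[0,0,0.6],6],[[0,0,1],8],[[0,0,1],8]])

```text
time: 12.4
tool_pos: [528.4, -289.3, 141.0]
tcp_rot: [-180.0, -0.0, -5.9]
ft_force: [-0.5, -0.1, -4.1]
finger_gap: 11.1
grip_force: 59.0
```

It has dropped over the bar (z 141, free). I'll align the last few degrees while lowering it.

Call:
step_arm(rows=[[[0,0,1],3],[[0,0,2],6],[[0,0,4],6],[[0,0,6],6],[[0,0,7],6],[[0,0,8],6],[[0,0,8],6]])

```text
time: 13.1
tool_pos: [528.3, -289.3, 133.0]
tcp_rot: [-180.0, 0.0, -11.9]
ft_force: [0.3, -0.3, -3.3]
finger_gap: 11.3
grip_force: 59.0
```

Call:
step_arm(rows=[[[0,0,1],0],[[0,0,2],0],[[0,0,2.5],0],[[0,0,3],0],[[0,0,3],0]])

```text
time: 13.6
tool_pos: [528.4, -289.4, 130.5]
tcp_rot: [180.0, -0.0, -11.9]
ft_force: [-2.2, 0.2, -0.5]
finger_gap: 11.3
grip_force: 59.4
```

Call:
step_arm(rows=[[[0,0,0.5],0],[[0,0,1],0],[[0,0,1],0],[[0,0,0.3],0],[[0,0,0.3],0]])

```text
time: 14.1
tool_pos: [528.5, -289.5, 130.5]
tcp_rot: [180.0, -0.0, -11.9]
ft_force: [-3.7, 2.3, 2.5]
finger_gap: 11.2
grip_force: 59.9
```

Call:
step_arm(rows=[[[0,0,0],0],[[0,0,0],0],[[0,0,0],0],[[0,0,0],0],[[0,0,0],0],[[0,0,0],0]], fingers=0.6)

```text
time: 14.7
tool_pos: [528.5, -289.4, 130.0]
tcp_rot: [-180.0, -0.0, -11.9]
ft_force: [0.2, 1.6, 0.4]
finger_gap: 51.2
grip_force: 0.0
```

Call:
step_arm(rows=[[[0,0,-4],0],[[0,0,-15],0],[[0,0,-35],0],[[0,0,-65],0],[[0,0,-95],0],[[0,0,-115],0],[[-20,0,-120],0],[[-50,0,-120],0],[[-60,0,-120],0],[[-60,0,-120],0]])

```text
time: 15.7
tool_pos: [469.2, -277.1, 251.1]
tcp_rot: [180.0, -0.1, -11.9]
ft_force: [0.1, -0.0, -0.0]
finger_gap: 51.1
grip_force: 0.0
```

```bash
python3 -c "
from h import *
go([528.7,-288.6,144.5],-12.5)
c=get_calibration('wrist'); im=snapshot('wrist'); s=snapshot('side')
cv2.imwrite('pics/f.png',np.hstack([cv2.resize(im,(400,300)),cv2.resize(s[100:250,220:420],(400,300),interpolation=cv2.INTER_CUBIC)]))"
```

```text
t 15.7 tcp [ 469.2 -277.1  251.1] [ 1.7997e+02 -8.0000e-02 -1.1940e+01] j [-36.   -1.4  93.5   0.   87.8  66. ] F [ 0.1 -0.  -0. ] gap 51.1 shift [ 60.5  -1.1 106.7] turn 0.6
```

View pics/f.png

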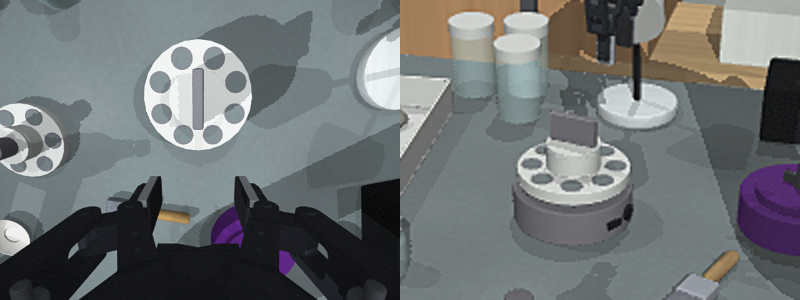

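The carousel sits level and flat on the drive, the gripper is clear and the spare hasn't moved, so I'm handing in.

```bash
python3 -c "
from bench import r
print(r.hand_in())"
```

```text
the job is handed in; nothing more can be done
None
```

The bar-handled carousel was rested on the drive's cross bar about 45° out of line, turned under light pressure until it dropped, and released. It sits fully home: 14 mm lower by the arm's height reading, and level on the drive in the last pictures. The spare was left untouched, and I handed the job in at about 16 s; the hand-in gave no verdict.

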